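# Follow the bolt ear of a turning, freshly coated housing with the UV torch

## Robot

A 6-joint arm with a two-finger parallel gripper is mounted at the origin on the work surface. World frame = base frame: x ahead of the robot, y to its left, z up, the work surface at z = 0. Lengths are in m, angles in rad, forces in N, time in s.
With the tool pointing down it reaches from about 0.375 to 0.975 m from the base axis. Payload 3.8 kg.
Tool frame: the origin (TCP) lies at the centre of the arm's flange, where the gripper is bolted on; the fingertips stand 173 mm ahead of it and the grasp point (between the pads) lies 155 mm ahead of it (bot.tip_reach is the distance from the TCP to the fingertips, in m); z points along the fingers, y is the line along which they close (so a half turn about z gives the same grasp; the last joint's range is limited). The gripper opens to 85 mm and grips with 20 to 120 N. Pads are 22 mm wide; open, the fingers measure 114 mm over their backs; the gripper's body (76 mm by 85 mm) begins 54 mm behind the grasp point. The pads swing forward as they close: fully open they stand 13 mm farther back than shut.
Start: joints at [1.308, 0.264, 1.604, -0, 1.274, -0.037], TCP at [0.151, 0.658, 0.405] pointing down, gripper open.
Joint ranges: [-2.63, 2.63], [-0.94, 2.18], [0.31, 2.57], [-1.31, 4.45], [0, 2.66], [-2.55, 2.55]. Speed limits (rad/s): [2.57, 2.57, 3.14, 3.14, 3.14, 3.14].

## Interface

Orientations are given as a rotation vector (axis times angle).
In Python, from workcell import bot gives the robot as it stands.
- The arm moves only by the tool drive_tool, never from a script. Its arguments are lists of equal length, an entry for each row: "claw": the finger opening in mm, from 0 to 85.4; "slide": the shift along the world's x, y, z each as a share of 0.5 m, from -1 to 1, a list of three; "yaw": the turn about the world's z as a share of 180 degrees, from -1 to 1. A call has 1 to 8 rows; each row is the pose to reach, as a shift and turn from the pose commanded when the call began, turning the shorter way round; what a row does not reach only later rows make up. A row lasts 1/12 s, in which the tool goes at most 41.7 mm and 7.16 degrees, less where a joint would pass 70% of its speed; a pose out of reach is approached as far as the arm can. A call with a number of a shift or a turn outside -1 to 1 is refused whole. A call with a gripper value outside its range is refused whole. The fingers move at their own pace and stop on an object; "newtons" is the grip in N (left out, the last holds). Time passes only in rows, so rows that repeat a pose let the fingers close. It gives the time, the measured TCP pose, the force, the opening and the grip force at its end, in the units of the state.
- bot.read_state(): the state, without advancing time (a new reading comes with each control period).
- bot.read_camera(name): name is "scene" or "side" or "wrist"; returns a dict with "color" (420x560x3 uint8, red, green, blue), "depth" (420x560 float32, m along the optical axis (not along the pixel's ray), 0 where there is no reading), "mtx" (3x3 intrinsics, pixels), "eye" and "rotation" of the camera in the world. Camera axes: x right, y up, looking along -z (the intrinsics and any distortion apply to the point x, -y, -z); pixel columns grow to the right and rows downward; lengths in m; the calibration is good to about 2 mm. A picture is of the moment at which its call begins.
- bot.finish_job(): hands the job in; it is judged then, once.
The state is a dict: "time": time; "q": joint angles; "joint_vel": joint speeds; "joint_torque": joint torques, N m; "tool_pos": TCP position; "tcp_rot": TCP orientation; "wrist_force": force on the tool from outside, world axes, zero at the start; "torque": the same for the moment, N m; "width": opening from 0.0 (shut) to 1.0 (fully open); "grip_force": force on a finger pad.
Only numpy, scipy, OpenCV 4.12 (cv2) and the standard library are available. Lean on these libraries where they do the work, as an engineer would, in place of code of your own. Each camera call takes 0.05 s, during which the arm holds its last target. There are 200 camera calls.

## Task

The fresh coat on the housing sags if it stands still: set its turntable turning (the upright handle is there to be pushed), either way round, at roughly ten seconds a turn, and let it run free. Then take the UV torch from its stand and tack-cure the bolt ear as it rides round: keep the torch upright with its lens about 3 cm above the hole of the ear and follow it for a good 8 seconds without a break while the table keeps turning. Finally stand the torch back in its stand and let go; nothing may touch the wet housing, the table must never whirl (no faster than about five seconds a turn), and the orange bucket stays upright.

Things in the scene. Friction and masses are not known exactly. Their poses are not given: they have to be found in the camera images.
- turntable: low turntable with a grey cast foot and a dark steel disc 310 mm across; origin on the bench at the turning axis; the foot is fixed to the bench; the disc's upper face is 55 mm above the bench and runs freely on its bearing; three small strap clamps on it, at 60, 180 and 300 degrees from the handle, reach 139 mm from the axis and 90 mm above the bench
- disc (a joint): angle of the disc about the vertical, rad, any number of turns, counterclockwise from above; 0 when the handle points to world +x from the axis: the handle stands at this angle, the ear at this angle plus pi. Disc, handle and housing turn together: inertia 0.059 kg m2 nominal (0.050 to 0.070); drag 0.0008 N m s/rad plus 0.0003 N m, so it loses a quarter to a third of its speed in 20 s
- handle: upright plain steel handle, 27 mm thick, 82 mm tall, on the disc 138 mm from the axis, across from the ear; origin at its foot on the disc (55 mm above the bench)
- handle_top (a point): top centre of the handle, 137 mm above the bench
- housing: white freshly coated cage-shaped housing, about 4 kg, clamped on the disc: foot flange 212 mm across, top flange 190 mm across with a 100 mm bore, 80 mm tall (top 135 mm above the bench), and one bolt ear at the height of the top flange; origin on the axis at the disc's upper face. Wet: not to be touched
- ear (a point): centre of the hole in the bolt ear, on its upper face 135 mm above the bench and 117 mm from the axis; the ear is round, 50 mm across, with a 20 mm hole
- stand: grey charging stand with a base plate 110 x 90 x 12 mm and a round cup, inside 56 mm across at the floor widening to 64 mm at the mouth; origin under its centre; the cup's floor is 12 mm and its mouth 40 mm above the bench; fixed to the bench
- torch: dark metal UV torch, 150 mm long, 220 g, standing lens down in the stand's cup: head 44 mm across for the lowest 34 mm, barrel 32 mm across from 48 mm up to the tail; origin at the centre of the lens face, z from lens to tail
- torch_grip (a point): point on the torch's axis 122 mm above the lens face, where the barrel is gripped from above
- lens (a point): centre of the torch's lens face (its lower end)
- bucket: orange mixing bucket, 152 mm across the rim, 125 mm tall; origin under its centre; stands loose on the bench on the other side of the turntable from the torch stand
Things that resemble listed ones, but are neither listed nor needed, are in the scene too. Of the things that look like the bucket, take the one that is nearest to the robot's base at the start.

How it is judged:
On the way, in this order (a step that is already met when the one before it is completed fails the run):
1. the turntable runs free, at between 5 and 15 s a turn, nothing touching the handle ((velocity of joint disc above 0.42 rad/s or velocity of joint disc below -0.42 rad/s) and velocity of joint disc between -1.25 and 1.25 rad/s and contact force between handle and anything else below 0.2 N), for 0.7 s.
2. the upright torch's lens stays over the ear (within 20 mm sideways, 10 to 50 mm above it) while the table turns freely (a turn in 25 s or less) (horizontal distance between lens and ear below 0.02 m and z of lens in the frame of ear between 0.01 and 0.05 m and angle between torch's own z axis and vertical below 0.25 rad and contact force between handle and anything else below 0.2 N and (velocity of joint disc above 0.25 rad/s or velocity of joint disc below -0.25 rad/s)), for 7 s.
At the end, for the whole second after the job is handed in: the torch stands released, upright (within 0.1 rad) and at rest on the floor of the stand's cup (within 12 mm of its centre, lens no more than 16 mm above the bench), and the bucket is upright (within 0.1 rad); the turntable may still be turning (horizontal distance between torch and stand below 0.012 m and z of torch in the frame of stand below 0.016 m and angle between each of torch, bucket's own z axis and vertical below 0.1 rad and linear speed of torch below 0.03 m/s); the robot touches nothing.
It fails at once if something touches the wet housing (contact force between housing and anything else above 0.5 N).
It fails at once if the turntable whirls (faster than 1.4 rad/s) (velocity of joint disc above 1.4 rad/s or velocity of joint disc below -1.4 rad/s).
It fails at once if the bucket is tipped (angle between bucket's own z axis and vertical above 0.3 rad).
It also fails if it takes over 58 s, if anything falls off the work surface, if the arm or the gripper's body presses on something with over 40 N, if the wrist force passes 120 N, or if a joint passes its speed limit or range.

## Working session

There is one attempt and no reset: what is moved stays moved. The work goes in short steps, Python scripts to look and compute and a tool call to move; the robot and the scene stay as the last step left them, time stands still between calls to the robot, and variables do not carry over. Pictures are saved under pics/ and viewed, at most 10 in all, crops included, and the job is handed in when it is done.

Besides the shell and the picture viewer there is one more tool, called after "Emit:" as name([rows], argument=value, ...), one row to a line, values as JSON. drive_tool: Moves the arm, as the interface text tells. Shift numbers are shares of 0.5 m and turn numbers shares of 180 degrees, none past 1 either way. Its arguments: {"type":"object","properties":{"claw":{"type":"array","items":{"type":"number"}},"slide":{"type":"array","items":{"type":"array","items":{"type":"number"}}},"yaw":{"type":"array","items":{"type":"number"}},"newtons":{"type":"number"}},"required":["claw","slide","yaw"]}

```bash
mkdir -p pics; ls; python3 - <<'E'
from workcell import bot
import cv2,numpy as np,pickle
s=bot.read_state();print(s)
d={}
for n in("scene","side"):
    c=bot.read_camera(n);d[n]=c
    cv2.imwrite(f"pics/{n}0.png",c["color"][:,:,::-1]);print(n,c["mtx"],c["eye"],c["rotation"],[k for k in c])
pickle.dump(d,open("d0.pkl","wb"))
E
```

```text
pics
{'time': 0.0, 'q': array([ 1.30810918e+00,  2.64751646e-01,  1.60539966e+00, -6.08872379e-06,
        1.27372700e+00, -3.69081842e-02]), 'joint_vel': array([ 0.00078548,  0.00014888,  0.00074103,  0.00048443, -0.00027578,
       -0.00052725]), 'joint_torque': array([ 1.22484085e-03, -5.15127432e+01, -3.67310500e+01,  1.90990763e-04,
        1.29301954e-02,  8.63903381e-06]), 'tool_pos': array([0.15102458, 0.6575212 , 0.40334876]), 'tcp_rot': array([-0.35385916, -3.12126073,  0.00355107]), 'wrist_force': array([0.22802819, 0.54522877, 0.29346598]), 'torque': array([ 0.06890937, -0.00565716, -0.00726155]), 'grip_force': 0.0, 'width': 1.0016900656709558}
scene [[446.05627528   0.         273.26439061]
 [  0.         446.05627528 201.0538371 ]
 [  0.           0.           1.        ]] [1.32885705 0.03032311 0.74106318] [0.65750774 0.74731348 1.55273739] ['color', 'depth', 'mtx', 'eye', 'rotation']
side [[398.26430438   0.         283.85019727]
 [  0.         398.26430438 201.10572995]
 [  0.           0.           1.        ]] [ 1.34295208 -0.20576338  0.83670237] [0.68932479 0.53753643 1.2680331 ] ['color', 'depth', 'mtx', 'eye', 'rotation']
```

View pics/scene0.png

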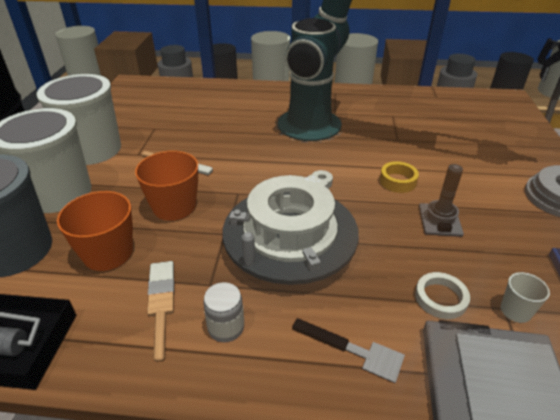

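View pics/side0.png

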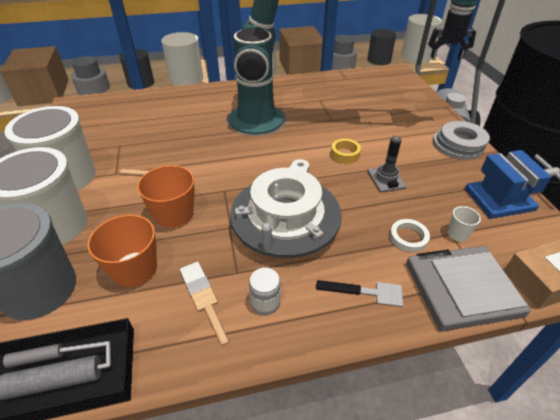

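The scene view shows the turntable centred at about (290,230), the handle at (248,245), the ear at (321,180), the torch at (447,200) and the nearer bucket at (169,185). The side view shows the same things at (285,210), (266,235), (300,167), (388,165) and (168,198).

```bash
cat > h.py <<'E'
import numpy as np,cv2
from scipy.spatial.transform import Rotation as R
def rot(c):
    r=np.array(c["rotation"]);return r if r.shape==(3,3) else R.from_rotvec(r).as_matrix()
def cloud(c):
    K=c["mtx"];d=c["depth"];v,u=np.mgrid[:420,:560]
    p=np.stack([(u-K[0,2])/K[0,0]*d,-(v-K[1,2])/K[1,1]*d,-d],-1)
    P=p@rot(c).T+c["eye"];P[d==0]=np.nan;return P
def onplane(c,u,v,z):
    K=c["mtx"];r=rot(c)@np.array([(u-K[0,2])/K[0,0],-(v-K[1,2])/K[1,1],-1]);e=c["eye"]
    return e+r*(z-e[2])/r[2]
def proj(c,p):
    q=rot(c).T@(np.array(p)-c["eye"]);K=c["mtx"];return K[0,0]*q[0]/-q[2]+K[0,2],-K[1,1]*q[1]/-q[2]+K[1,2]
def circ(P):
    A=np.c_[2*P[:,:2],np.ones(len(P))];s=np.linalg.lstsq(A,(P[:,:2]**2).sum(1),rcond=None)[0]
    return s[:2],np.sqrt(s[2]+s[0]**2+s[1]**2)
E
python3 - <<'E'
import pickle;from h import *
d=pickle.load(open("d0.pkl","rb"))
px={"scene":dict(table=(275,262),flange=(270,190),ear=(321,178),handle=(247,234),torch=(455,168),base=(430,228),bucket=(169,165),disc=(330,250)),
"side":dict(ear=(301,165),handle=(266,226),torch=(396,138),disc=(240,220))}
for n in d:
    c=d[n];P=cloud(c)
    for k,(u,v) in px[n].items():print(n,k,P[v,u].round(3))
    hsv=cv2.cvtColor(c["color"],cv2.COLOR_RGB2HSV)
    z=P[...,2];
    # white top flange points
    w=(hsv[...,1]<70)&(hsv[...,2]>130)&(abs(z-.135)<.006)&(abs(P[...,1]-.0)<.2)&(P[...,0]>.3)&(P[...,0]<.9)
    Q=P[w];print("white",len(Q),Q.min(0),Q.max(0),np.median(Q,0))
    # disc rim at z .055
    m=(abs(z-.055)<.005)&(abs(P[...,1])<.25)&(P[...,0]>.35)&(P[...,0]<.95)&(hsv[...,2]<110)
    n_,l,s,_=cv2.connectedComponentsWithStats(m.astype(np.uint8));i=1+s[1:,4].argmax();Q=P[l==i];h=cv2.convexHull(Q[:,:2].astype(np.float32))[:,0]
    print("disc",len(Q),circ(h),Q.min(0),Q.max(0))
    # tall dark stuff near torch
    m=(z>.05)&(z<.2)&(P[...,1]>.2)&(P[...,1]<.5)&(P[...,0]>.4)&(P[...,0]<.9)
    n_,l,s,_=cv2.connectedComponentsWithStats(m.astype(np.uint8))
    for i in range(1,n_):
        if s[i,4]>60:
            Q=P[l==i];print("tall",s[i],np.median(Q,0),Q.max(0));T=Q[Q[:,2]>.155];print(len(T),T.mean(0) if len(T) else "")
    m=(hsv[...,0]<12)&(hsv[...,1]>150)&(z>.115)&(z<.135)&(P[...,1]<-.1)&(P[...,0]>.3)
    n_,l,s,_=cv2.connectedComponentsWithStats(m.astype(np.uint8))
    for i in range(1,n_):
        if s[i,4]>60:Q=P[l==i];print("bucket",circ(Q))
E
```

```text
scene table [ 0.689 -0.042  0.055]
scene flange [ 0.547 -0.068  0.133]
scene ear [0.473 0.044 0.121]
scene handle [ 0.696 -0.097  0.136]
scene torch [0.461 0.343 0.161]
scene base [0.5   0.313 0.01 ]
scene bucket [ 0.404 -0.35   0.085]
scene disc [0.64  0.072 0.053]
white 3021 [ 0.45697823 -0.11333072  0.12901621] [0.70497908 0.07413995 0.1372043 ] [ 0.58678073 -0.01133817  0.13257015]
disc 3614 (array([ 0.58142182, -0.01907734]), np.float64(0.15403804858977863)) [ 0.46524445 -0.17322184  0.0500173 ] [0.73545513 0.1343735  0.05996444]
tall [437 164  26  47 675] [0.46982943 0.34065125 0.11410843] [0.47798314 0.36088806 0.16374769]
108 [0.46102236 0.34374893 0.15914295]
tall [506 273  44  36 808] [0.7193041  0.45025607 0.06410881] [0.7576389  0.48481339 0.07509538]
0 
bucket (array([ 0.4672325 , -0.33135174]), np.float64(0.07118494559828835))
bucket (array([ 0.46908953, -0.33004316]), np.float64(0.07338703584080378))
bucket (array([ 0.64798694, -0.43636576]), np.float64(0.07157465884491944))
bucket (array([ 0.64895774, -0.4356437 ]), np.float64(0.07393694301886278))
side ear [0.474 0.0
[... 321 characters left out ...]
  -0.17264382  0.05001181] [0.73518465 0.13274344 0.05999929]
tall [383 136  18  36 378] [0.46783918 0.33829628 0.11497273] [0.47711477 0.36114807 0.16556141]
64 [0.45929029 0.3430354  0.15960182]
tall [451 207  29  24 394] [0.71905072 0.45109565 0.06410793] [0.75681384 0.48588694 0.07693459]
0 
tall [511 253  15  17 122] [0.88067632 0.49649958 0.06415945] [0.89963214 0.49989013 0.07569302]
0 
bucket (array([ 0.4684001 , -0.32983985]), np.float64(0.07298801558013464))
bucket (array([ 0.47400997, -0.33284768]), np.float64(0.06732748414281085))
bucket (array([ 0.64726601, -0.43502765]), np.float64(0.07163595803902317))
bucket (array([ 0.65050331, -0.43582983]), np.float64(0.07181997891447332))
```

Emit:
drive_tool([
  [0.364,-0.558,0],
  [0.364,-0.558,0],
  [0.364,-0.558,0],
  [0.364,-0.558,0],
  [0.364,-0.558,0],
  [0.364,-0.558,0],
  [0.364,-0.558,0],
  [0.364,-0.558,0],
], claw=[0,0,0,0,0,0,0,0], yaw=[-0.067,-0.067,-0.067,-0.067,-0.067,-0.067,-0.067,-0.067])

```text
time: 0.77
tool_pos: [0.3335, 0.3769, 0.4042]
tcp_rot: [-0.679, -3.067, 0.001]
wrist_force: [1.2, 0.6, 0.5]
width: -0.001
grip_force: 0.0
```

Emit:
drive_tool([
  [0.345,-0.52,0],
  [0.345,-0.52,0],
  [0.345,-0.52,0],
  [0.345,-0.52,0],
  [0.345,-0.52,0],
  [0.345,-0.52,0],
  [0.345,-0.52,0],
  [0.345,-0.52,0],
], claw=[0,0,0,0,0,0,0,0], yaw=[0,0,0,0,0,0,0,0])

```text
time: 1.43
tool_pos: [0.5072, 0.1153, 0.4044]
tcp_rot: [0.684, 3.065, -0.002]
wrist_force: [0.3, -0.4, 1.2]
width: -0.002
grip_force: 0.0
```

Emit:
drive_tool([
  [0.317,-0.494,0],
  [0.317,-0.494,0],
  [0.317,-0.494,0],
  [0.317,-0.494,0],
  [0.317,-0.494,0],
  [0.317,-0.494,0],
  [0.317,-0.494,0],
  [0.317,-0.494,0],
], claw=[0,0,0,0,0,0,0,0], yaw=[0,0,0,0,0,0,0,0])

```text
time: 2.1
tool_pos: [0.6665, -0.1341, 0.4032]
tcp_rot: [0.686, 3.064, -0.005]
wrist_force: [0.7, 0.3, 0.5]
width: 0.003
grip_force: 0.0
```

Emit:
drive_tool([
  [-0.006,0,-0.08],
  [-0.006,0,-0.16],
  [-0.006,0,-0.22],
  [-0.006,0,-0.262],
  [-0.006,0,-0.262],
], claw=[0,0,0,0,0], yaw=[0,0,0,0,0])

```text
time: 2.52
tool_pos: [0.6579, -0.1274, 0.2661]
tcp_rot: [-0.677, -3.055, -0.0]
wrist_force: [-1.6, 0.4, -1.1]
width: -0.004
grip_force: 0.0
```

```bash
python3 - <<'E'
from workcell import bot
import cv2
from h import *
c=bot.read_camera("side");print(bot.read_state()["tool_pos"])
P=cloud(c)
a=c["color"][120:300,160:400,::-1];cv2.imwrite("pics/push.png",cv2.resize(a,None,fx=3,fy=3))
E
```

```text
[ 0.65920101 -0.12759167  0.2694745 ]
```

View pics/push.png

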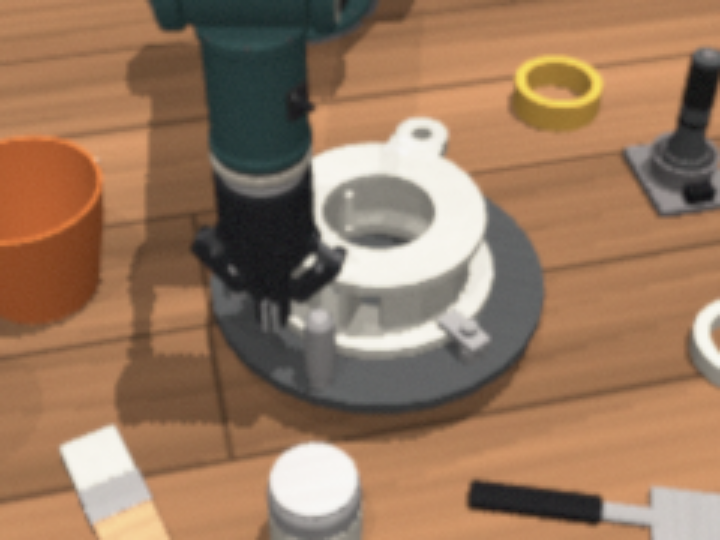

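Emit:
drive_tool([
  [0.02,0,0.016],
  [0.04,0,0.016],
  [0.04,0,0.016],
], claw=[0,0,0], yaw=[0,0,0])

```text
time: 2.82
tool_pos: [0.6839, -0.1283, 0.2853]
tcp_rot: [0.678, 3.06, 0.0]
wrist_force: [1.5, 0.6, 0.3]
width: 0.002
grip_force: 0.0
```

```bash
python3 - <<'E'
from workcell import bot
from h import *
c=bot.read_camera("side");s=bot.read_state();print(s["time"],s["tool_pos"],s["wrist_force"])
P=cloud(c);hs=cv2.cvtColor(c["color"],cv2.COLOR_RGB2HSV)
m=(P[...,2]>.1)&(P[...,2]<.145)&(np.hypot(P[...,0]-.698,P[...,1]+.096)<.03)
Q=P[m];print(len(Q),Q.mean(0),Q[Q[:,2]>.133].mean(0))
F=s["tool_pos"]
n=np.array([.423,.906])
prev=None
for a in [-3,0,3,7,12,18,25,32,39.5,47,54.5]:
    t=-.604+max(a,0)/138; f=np.array([.5697+.138*np.cos(t),-.0444+.138*np.sin(t)])+n*min(a,0)/1000
    print(a,((f-F[:2])/.5).round(4))
E
```

```text
2.8667 [ 0.68292363 -0.1282189   0.2845002 ] [ 0.1454648   0.00319071 -0.28573831]
173 [ 0.69956652 -0.10083095  0.12320684] [ 0.69520069 -0.10392574  0.13605581]
-3 [-0.0018  0.0055]
0 [0.0007 0.0109]
3 [0.0041 0.0159]
7 [0.0084 0.0226]
12 [0.0135 0.0312]
18 [0.0192 0.0418]
25 [0.0252 0.0544]
32 [0.0307 0.0673]
39.5 [0.0357 0.0814]
47 [0.04   0.0958]
54.5 [0.0435 0.1104]
```

Emit:
drive_tool([
  [0,0.005,-0.006],
  [0.002,0.01,-0.006],
  [0.005,0.016,-0.006],
  [0.009,0.023,-0.006],
  [0.014,0.032,-0.006],
  [0.02,0.043,-0.006],
  [0.026,0.055,-0.006],
  [0.031,0.068,-0.006],
], claw=[0,0,0,0,0,0,0,0], yaw=[0,0,0,0,0,0,0,0])

```text
time: 3.53
tool_pos: [0.697, -0.0933, 0.2787]
tcp_rot: [0.68, 3.067, 0.001]
wrist_force: [0.1, -0.6, 0.0]
width: 0.002
grip_force: 0.0
```

Emit:
drive_tool([
  [0.005,0.014,0],
  [0.009,0.028,0],
  [0.013,0.043,0],
  [0.013,0.043,0],
  [0.013,0.03,0],
  [0.013,0.03,0.08],
], claw=[0,0,0,0,0,0], yaw=[0,0,0,0,0,0])

```text
time: 4.03
tool_pos: [0.6995, -0.0795, 0.3087]
tcp_rot: [-0.676, -3.05, 0.003]
wrist_force: [-0.9, 0.2, -2.0]
width: -0.001
grip_force: 0.0
```

```bash
cat >> h.py <<'E'
AX=np.array([.5815,-.019])
def handle(c):
    P=cloud(c);r=np.hypot(P[...,0]-AX[0],P[...,1]-AX[1])
    m=(P[...,2]>.127)&(P[...,2]<.142)&(r>.122)&(r<.155)
    # keep the handle, not the ear (white)
    n,l,s,_=cv2.connectedComponentsWithStats(m.astype(np.uint8));o=[]
    for i in range(1,n):
        if s[i,4]>=8:
            Q=P[l==i].mean(0)-[*AX,0];o.append((np.arctan2(Q[1],Q[0]).round(3),np.hypot(Q[0],Q[1]).round(3),s[i,4],c["color"][l==i].mean(0).round()))
    return o
def look(bot,names=("side","scene")):
    for n in names:
        c=bot.read_camera(n);s=bot.read_state()
        # picture is of the moment the call begins
        print(n,round(s["time"]-.05,3),handle(c),s["tool_pos"].round(4))
    return s
E
python3 -c "
from workcell import bot
from h import *
look(bot)"
```

```text
side 4.033 [(np.float64(-0.051), np.float64(0.139), np.int32(55), array([175., 171., 168.])), (np.float64(-0.476), np.float64(0.141), np.int32(9), array([107., 105., 102.]))] [ 0.7035 -0.08    0.3235]
scene 4.083 [(np.float64(3.134), np.float64(0.13), np.int32(83), array([187., 187., 172.])), (np.float64(-0.012), np.float64(0.14), np.int32(86), array([140., 141., 137.]))] [ 0.7051 -0.0803  0.3249]
```

Emit:
drive_tool([
  [0,0.02,0.1],
  [-0.494,0.85,0.15],
  [-0.494,0.85,0.15],
  [-0.494,0.85,0.15],
  [-0.494,0.85,0.15],
  [-0.494,0.85,0.15],
  [-0.494,0.85,0.15],
  [-0.494,0.85,0.15],
], claw=[0,0,85,85,85,85,85,85], yaw=[0,0,0,0,0,0,0,0])

```text
time: 4.8
tool_pos: [0.5538, 0.18, 0.3808]
tcp_rot: [0.681, 3.065, 0.001]
wrist_force: [0.3, 0.8, 0.3]
width: 0.846
grip_force: 0.0
```

```bash
python3 -c "
from workcell import bot
from h import *
look(bot)
import pickle
d=pickle.load(open('d0.pkl','rb'))
for n in d:
    P=cloud(d[n]);m=(P[...,2]>.07)&(P[...,2]<.158)&(np.hypot(P[...,0]-.459,P[...,1]-.344)<.03);Q=P[m]
    from scipy.optimize import least_squares
    r=least_squares(lambda p:np.hypot(Q[:,0]-p[0],Q[:,1]-p[1])-.016,[.455,.346],loss='soft_l1',f_scale=.002).x;print(n,len(Q),r)
    T=P[(P[...,2]>.158)&(np.hypot(P[...,0]-.459,P[...,1]-.344)<.03)];print(len(T),T.mean(0))
"
```

```text
side 4.8 [(np.float64(-2.69), np.float64(0.131), np.int32(64), array([221., 215., 203.])), (np.float64(0.447), np.float64(0.138), np.int32(53), array([173., 169., 166.]))] [0.5506 0.1856 0.3813]
scene 4.85 [(np.float64(-2.656), np.float64(0.13), np.int32(79), array([188., 186., 172.])), (np.float64(0.478), np.float64(0.14), np.int32(87), array([140., 140., 135.]))] [0.5524 0.1831 0.3812]
scene 471 [0.45720087 0.34502293]
85 [0.46022454 0.34399502 0.1598212 ]
side 264 [0.4563415 0.3452566]
53 [0.45908453 0.34353366 0.16017612]
```

Emit:
drive_tool([
  [-0.191,0.324,0],
  [-0.191,0.324,0],
  [-0.191,0.324,0],
  [-0.191,0.324,0],
  [-0.191,0.324,0],
  [-0.191,0.324,0],
  [-0.191,0.324,-0.03],
  [-0.191,0.324,-0.06],
], claw=[85,85,85,85,85,85,85,85], yaw=[0,0,0,0,0,0,0,0])

```text
time: 5.57
tool_pos: [0.4606, 0.3411, 0.3514]
tcp_rot: [0.678, 3.064, 0.004]
wrist_force: [-0.5, 0.8, 0.9]
width: 0.998
grip_force: 0.0
```

```bash
python3 -c "
from workcell import bot
from h import *
look(bot,('scene','side'))
c=bot.read_camera('side');a=c['color'][60:240,270:510,::-1];cv2.imwrite('pics/grip.png',cv2.resize(a,None,fx=3,fy=3))"
```

```text
scene 5.567 [(np.float64(-2.197), np.float64(0.13), np.int32(92), array([181., 179., 164.])), (np.float64(0.933), np.float64(0.139), np.int32(76), array([133., 132., 127.]))] [0.4595 0.3399 0.3469]
side 5.617 [(np.float64(-2.161), np.float64(0.13), np.int32(79), array([210., 205., 193.])), (np.float64(0.968), np.float64(0.137), np.int32(52), array([163., 158., 155.]))] [0.4594 0.3396 0.3474]
```

View pics/grip.png

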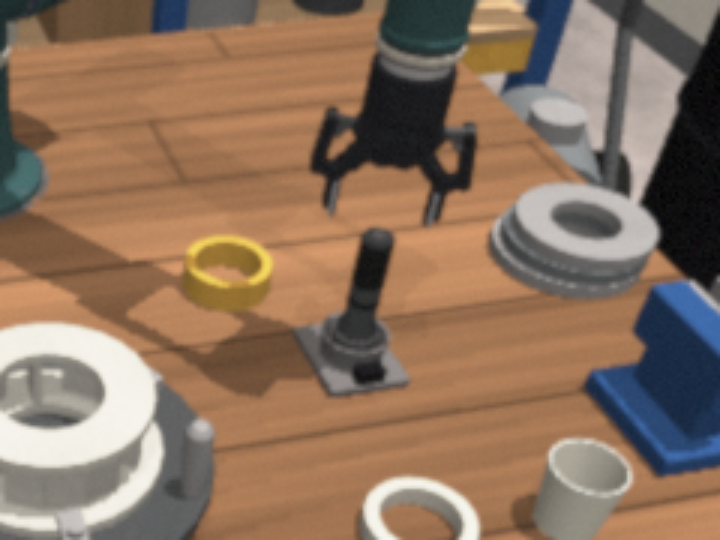

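Emit:
drive_tool([
  [-0.005,0.01,-0.06],
  [-0.005,0.01,-0.116],
  [-0.005,0.01,-0.116],
  [-0.005,0.01,-0.116],
], claw=[85,85,85,85], yaw=[0,0,0,0])

```text
time: 6.05
tool_pos: [0.4569, 0.3453, 0.2913]
tcp_rot: [-0.681, -3.065, 0.004]
wrist_force: [-0.1, -0.6, -0.6]
width: 0.999
grip_force: 0.0
```

```bash
python3 -c "
from workcell import bot
from h import *
look(bot,('scene','side'))"
```

```text
scene 6.05 [(np.float64(-1.88), np.float64(0.13), np.int32(97), array([178., 177., 162.])), (np.float64(1.238), np.float64(0.138), np.int32(74), array([134., 130., 124.]))] [0.4576 0.3459 0.293 ]
side 6.1 [(np.float64(-1.846), np.float64(0.13), np.int32(76), array([212., 207., 197.])), (np.float64(1.277), np.float64(0.137), np.int32(48), array([168., 160., 155.]))] [0.458  0.3463 0.2941]
```

Emit:
drive_tool([
  [-0.001,-0.001,-0.004],
  [-0.001,-0.001,-0.004],
  [-0.001,-0.001,-0.004],
  [-0.001,-0.001,-0.004],
  [-0.001,-0.001,-0.004],
  [-0.001,-0.001,-0.004],
  [-0.001,-0.001,-0.004],
  [-0.001,-0.001,-0.004],
], claw=[25,25,25,25,25,25,25,25], yaw=[0,0,0,0,0,0,0,0], newtons=45)

```text
time: 6.82
tool_pos: [0.4566, 0.3461, 0.291]
tcp_rot: [0.679, 3.066, 0.002]
wrist_force: [-0.7, -0.4, 5.6]
width: 0.365
grip_force: 45.3
```

Emit:
drive_tool([
  [0,0,0.06],
  [0,0,0.12],
  [0,0,0.19],
  [0,0,0.26],
  [0,0,0.306],
  [0,0,0.306],
], claw=[25,25,25,25,25,25], yaw=[0,0,0,0,0,0])

```text
time: 7.32
tool_pos: [0.4573, 0.3466, 0.4492]
tcp_rot: [0.678, 3.061, 0.011]
wrist_force: [0.6, -0.3, -1.9]
width: 0.364
grip_force: 45.6
```

```bash
cat >> h.py <<'E'
import json,os
def rec(bot,names=("side","scene")):
    L=json.load(open("log.json")) if os.path.exists("log.json") else []
    for n in names:
        t=bot.read_state()["time"];c=bot.read_camera(n)
        o=[x for x in handle(c) if abs(x[1]-.1385)<.0035 and x[3].mean()<176 and x[2]>=20]
        if len(o)==1:L.append([float(t),float(o[0][0])])
        else:print("?",n,handle(c))
    json.dump(L,open("log.json","w"))
    return L
E
python3 - <<'E'
from workcell import bot
from h import *
json.dump([[4.033,-.051],[4.083,-.012],[4.8,.447],[4.85,.478],[5.567,.933],[5.617,.968],[6.05,1.238],[6.1,1.277]],open("log.json","w"))
L=np.array(rec(bot));t=L[:,0];a=np.unwrap(L[:,1])
p=np.polyfit(t-6,a,1);print(L[-2:],p,(a-np.polyval(p,t-6)).round(3))
s=bot.read_state();print(s["time"],s["tool_pos"],s["width"],s["wrist_force"])
c=bot.read_camera("side");P=cloud(c);x=s["tool_pos"]
m=(np.hypot(P[...,0]-x[0],P[...,1]-x[1])<.03)&(P[...,2]>.1)&(P[...,2]<.26)
Q=P[m];print(len(Q),Q.min(0),Q.max(0))
for lo in np.arange(.16,.26,.02):
    q=Q[(Q[:,2]>lo)&(Q[:,2]<lo+.02)];print(lo,len(q),q.mean(0),np.ptp(q[:,1]) if len(q) else 0)
E
```

```text
[[7.3167 2.037 ]
 [7.3667 2.06  ]] [0.63339163 1.20457591] [-0.01  -0.002  0.002  0.002  0.003  0.006  0.002  0.009 -0.002 -0.01 ]
7.4167 [0.45622083 0.34583566 0.4429479 ] 0.3597418772404031 [-0.47135624 -0.54099279 -2.68277534]
409 [0.44144737 0.3215442  0.1600598 ] [0.48114261 0.3625859  0.25973929]
0.16 76 [0.47007385 0.33677451 0.17154288] 0.04104169603586838
0.18 99 [0.46917028 0.33605241 0.19087489] 0.03997561066074895
0.19999999999999998 91 [0.46722272 0.33942608 0.20886341] 0.03616821266811909
0.21999999999999997 73 [0.46604291 0.33896824 0.23076346] 0.02737829268790326
0.23999999999999996 70 [0.46620049 0.33871363 0.25029167] 0.030618207080557847
```

Emit:
drive_tool([
  [0.03,-0.041,0],
  [0.08,-0.109,0],
  [0.13,-0.178,0],
  [0.18,-0.246,0],
  [0.23,-0.315,0],
  [0.28,-0.383,0],
  [0.33,-0.452,0],
  [0.37,-0.507,0],
], claw=[25,25,25,25,25,25,25,25], yaw=[0,0,0,0,0,0,0,0])

```text
time: 8.13
tool_pos: [0.6416, 0.0901, 0.4387]
tcp_rot: [-0.679, -3.061, 0.003]
wrist_force: [1.1, 0.2, -2.2]
width: 0.361
grip_force: 45.5
```

Emit:
drive_tool([
  [0.04,-0.055,0],
  [0.07,-0.096,0],
  [0.09,-0.123,0],
  [0.096,-0.131,0],
  [0.096,-0.131,0],
  [0.096,-0.131,0],
], claw=[25,25,25,25,25,25], yaw=[0,0,0,0,0,0])

```text
time: 8.63
tool_pos: [0.6887, 0.0277, 0.4414]
tcp_rot: [-0.679, -3.064, -0.0]
wrist_force: [0.4, 1.1, -2.9]
width: 0.363
grip_force: 45.5
```

```bash
cat >> h.py <<'E'
from scipy.integrate import solve_ivp
from scipy.optimize import least_squares
def fit(L,T0):
    L=np.array([x for x in L if x[0]>4.5]);t=L[:,0];a=np.unwrap(L[:,1]);m=t.mean()
    def th(p,t):
        d=(.0008*p[1]+.0003)/.059;k=.0008/.059;u=t-m
        return p[0]+p[1]*u-.5*d*u*u+k*d*u**3/6
    r=least_squares(lambda p:th(p,t)-a,[a.mean(),.62],loss="soft_l1",f_scale=.01)
    e=a-th(r.x,t);print("w",r.x[1],"res",e[-6:].round(3))
    return lambda t:th(r.x,t)
def plan(bot,n=8,lag=0.0,L=None,cmd=None,start=None):
    """rows for the ear track, as shares from the command cmd"""
    f=fit(L,0);t0=bot.read_state()["time"]
    for i in range(1,n+1):
        t=t0+i/12+lag;ph=f(t)+np.pi;e=AX+.117*np.array([np.cos(ph),np.sin(ph)])
        print(i,round(t,2),"phi",round((ph+np.pi)%(2*np.pi)-np.pi,2),e.round(4),((e-cmd)/.5).round(3))
    return f
E
python3 - <<'E'
from workcell import bot
from h import *
L=rec(bot);s=bot.read_state();print(s["time"],s["tool_pos"],s["tcp_rot"])
plan(bot,16,0,L,s["tool_pos"][:2])
E
```

```text
? scene [(np.float64(-0.274), np.float64(0.131), np.int32(156), array([168., 169., 156.]))]
8.7333 [0.6885638  0.02839444 0.44261006] [-6.77155255e-01 -3.06637355e+00 -5.83094732e-04]
w 0.6297706878966307 res [-0.001 -0.006  0.001  0.003 -0.005  0.004]
1 8.82 phi -0.2 [ 0.6962 -0.0421] [ 0.015 -0.141]
2 8.9 phi -0.15 [ 0.6972 -0.0364] [ 0.017 -0.13 ]
3 8.98 phi -0.1 [ 0.6979 -0.0307] [ 0.019 -0.118]
4 9.07 phi -0.05 [ 0.6984 -0.0249] [ 0.02  -0.107]
5 9.15 phi -0.0 [ 0.6985 -0.0192] [ 0.02  -0.095]
6 9.23 phi 0.05 [ 0.6984 -0.0134] [ 0.02  -0.084]
7 9.32 phi 0.1 [ 0.6979 -0.0077] [ 0.019 -0.072]
8 9.4 phi 0.15 [ 0.6973 -0.002 ] [ 0.017 -0.061]
9 9.48 phi 0.2 [0.6963 0.0037] [ 0.015 -0.049]
10 9.57 phi 0.24 [0.695  0.0092] [ 0.013 -0.038]
11 9.65 phi 0.29 [0.6935 0.0147] [ 0.01  -0.027]
12 9.73 phi 0.34 [0.6918 0.0202] [ 0.006 -0.016]
13 9.82 phi 0.39 [0.6897 0.0255] [ 0.002 -0.006]
14 9.9 phi 0.44 [0.6874 0.0307] [-0.002  0.005]
15 9.98 phi 0.49 [0.6849 0.0357] [-0.007  0.015]
16 10.07 phi 0.54 [0.6821 0.0407] [-0.013  0.025]
```

Emit:
drive_tool([
  [0,0,0],
  [0,0,0],
  [0,0,0],
  [0,0,0],
  [0,0,0],
  [0,0,0],
  [0,0,0],
  [0,0,0],
], claw=[25,25,25,25,25,25,25,25], yaw=[0,0,0,0,0,0,0,0])

```text
time: 9.4
tool_pos: [0.6893, 0.0268, 0.4431]
tcp_rot: [0.68, 3.067, 0.0]
wrist_force: [0.6, -0.1, -2.5]
width: 0.358
grip_force: 45.5
```

```bash
python3 - <<'E'
from workcell import bot
from h import *
L=rec(bot,("side",));s=bot.read_state();print(s["time"],s["tool_pos"],s["tcp_rot"])
plan(bot,12,0,L,s["tool_pos"][:2])
c=bot.read_camera("side");a=c['color'][60:240,180:420,::-1];cv2.imwrite('pics/ear.png',cv2.resize(a,None,fx=3,fy=3))
E
```

```text
9.45 [0.68931593 0.02674934 0.44301519] [-6.80107156e-01 -3.06706968e+00 -1.34925225e-05]
w 0.6269708545319275 res [-0.006  0.001  0.    -0.007 -0.     0.006]
1 9.53 phi 0.23 [0.6954 0.0076] [ 0.012 -0.038]
2 9.62 phi 0.28 [0.694  0.0132] [ 0.009 -0.027]
3 9.7 phi 0.33 [0.6923 0.0186] [ 0.006 -0.016]
4 9.78 phi 0.38 [0.6903 0.024 ] [ 0.002 -0.006]
5 9.87 phi 0.42 [0.6881 0.0292] [-0.002  0.005]
6 9.95 phi 0.47 [0.6856 0.0343] [-0.007  0.015]
7 10.03 phi 0.52 [0.6829 0.0393] [-0.013  0.025]
8 10.12 phi 0.57 [0.68   0.0442] [-0.019  0.035]
9 10.2 phi 0.62 [0.6768 0.0488] [-0.025  0.044]
10 10.28 phi 0.67 [0.6734 0.0534] [-0.032  0.053]
11 10.37 phi 0.71 [0.6699 0.0577] [-0.039  0.062]
12 10.45 phi 0.76 [0.6661 0.0618] [-0.046  0.07 ]
```

View pics/ear.png

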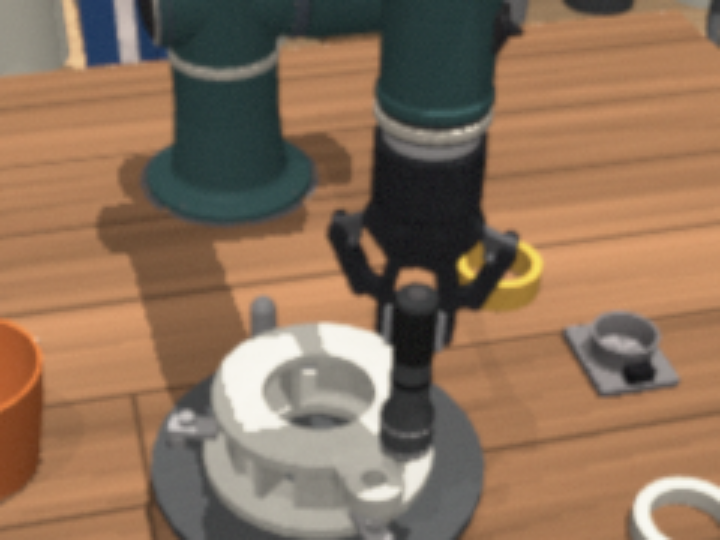

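Emit:
drive_tool([
  [0,0,0],
  [0,0,0],
  [0,0.0,0],
  [-0.001,0.003,0],
  [-0.005,0.012,0],
  [-0.011,0.022,0],
  [-0.017,0.032,0],
  [-0.023,0.041,0],
], claw=[25,25,25,25,25,25,25,25], yaw=[0,0,0,0,0,0,0,0])

```text
time: 10.17
tool_pos: [0.6774, 0.0481, 0.4431]
tcp_rot: [-0.679, -3.067, -0.0]
wrist_force: [0.0, 0.7, -2.8]
width: 0.36
grip_force: 45.5
```

```bash
cat > step.py <<'E'
import sys
from workcell import bot
from h import *
# arg: commanded xy at the end of the last call
cmd=np.array([float(sys.argv[1]),float(sys.argv[2])])
s0=bot.read_state();L=rec(bot,("side",));s=bot.read_state();print(s0["time"],s0["tool_pos"],"cmd-err",(s0["tool_pos"][:2]-cmd).round(4),s["tool_pos"])
f=plan(bot,8,0,L,cmd)
ph=f(s0["time"])+np.pi;print("miss mm",((s0["tool_pos"][:2]-AX-.117*np.array([np.cos(ph),np.sin(ph)]))*1000).round(1))
E
python3 step.py $(python3 -c "print(.6893-.023*.5,.0267+.041*.5)")
```

```text
10.1667 [0.67739111 0.04811684 0.44305976] cmd-err [-0.0004  0.0009] [0.67692299 0.04893836 0.44312848]
w 0.623125150737352 res [ 0.001 -0.    -0.008 -0.002  0.004  0.003]
1 10.3 phi 0.68 [0.6726 0.0545] [-0.01   0.015]
2 10.38 phi 0.73 [0.6689 0.0588] [-0.018  0.023]
3 10.47 phi 0.78 [0.6651 0.0629] [-0.025  0.031]
4 10.55 phi 0.82 [0.6611 0.0668] [-0.033  0.039]
5 10.63 phi 0.87 [0.6569 0.0705] [-0.042  0.047]
6 10.72 phi 0.92 [0.6525 0.074 ] [-0.051  0.054]
7 10.8 phi 0.97 [0.648  0.0773] [-0.06  0.06]
8 10.88 phi 1.01 [0.6433 0.0803] [-0.069  0.066]
miss mm [-0.6  0.9]
```

Emit:
drive_tool([
  [-0.01,0.015,0],
  [-0.018,0.023,0],
  [-0.025,0.031,0],
  [-0.033,0.039,0],
  [-0.042,0.047,0],
  [-0.051,0.054,0],
  [-0.06,0.06,0],
  [-0.069,0.066,0],
], claw=[25,25,25,25,25,25,25,25], yaw=[0,0,0,0,0,0,0,0])

```text
time: 10.88
tool_pos: [0.6428, 0.0806, 0.4431]
tcp_rot: [0.68, 3.067, -0.0]
wrist_force: [0.6, 0.6, -1.6]
width: 0.363
grip_force: 45.5
```

```bash
cat > step.py <<'E'
import sys
from workcell import bot
from h import *
cmd=np.array([float(sys.argv[1]),float(sys.argv[2])]);N=int(sys.argv[3])
s0=bot.read_state();L=rec(bot,("side",));t0=bot.read_state()["time"];f=fit(L,0)
ear=lambda t:AX+.117*np.array([np.cos(f(t)+np.pi),np.sin(f(t)+np.pi)])
print("t",t0,"cmd-err",(s0["tool_pos"][:2]-cmd).round(4),"z",s0["tool_pos"][2],"miss mm",((s0["tool_pos"][:2]-ear(s0["time"]))*1000).round(1),"w",f(t0+.5)*2-f(t0)*2)
for k in range(N):
    rows=[[*((ear(t0+(8*k+i)/12)-cmd)/.5).round(3).tolist(),0] for i in range(1,9)]
    print(rows);cmd=cmd+.5*np.array(rows[-1][:2])
print("cmd end",cmd)
E
python3 step.py .6433 .0802 3
```

```text
w 0.618442286101116 res [-0.    -0.008 -0.001  0.005  0.004 -0.001]
t 10.9333 cmd-err [-0.0005  0.0004] z 0.44308065425416054 miss mm [-0.6  0.4] w 0.5666090377266926
[[-0.015, 0.009, 0], [-0.025, 0.014, 0], [-0.035, 0.018, 0], [-0.046, 0.022, 0], [-0.056, 0.026, 0], [-0.067, 0.029, 0], [-0.077, 0.031, 0], [-0.088, 0.033, 0]]
[[-0.011, 0.001, 0], [-0.022, 0.002, 0], [-0.033, 0.003, 0], [-0.044, 0.002, 0], [-0.054, 0.002, 0], [-0.065, 0.001, 0], [-0.076, -0.001, 0], [-0.086, -0.003, 0]]
[[-0.011, -0.003, 0], [-0.021, -0.006, 0], [-0.031, -0.009, 0], [-0.041, -0.013, 0], [-0.051, -0.018, 0], [-0.061, -0.022, 0], [-0.07, -0.028, 0], [-0.079, -0.033, 0]]
cmd end [0.5168 0.0787]
```

Emit:
drive_tool([
  [-0.015,0.009,0],
  [-0.025,0.014,0],
  [-0.035,0.018,0],
  [-0.046,0.022,0],
  [-0.056,0.026,0],
  [-0.067,0.029,0],
  [-0.077,0.031,0],
  [-0.088,0.033,0],
], claw=[25,25,25,25,25,25,25,25], yaw=[0,0,0,0,0,0,0,0])

```text
time: 11.6
tool_pos: [0.5988, 0.0969, 0.4431]
tcp_rot: [0.68, 3.067, 0.0]
wrist_force: [0.1, 0.1, -2.3]
width: 0.362
grip_force: 45.5
```

Emit:
drive_tool([
  [-0.011,0.001,0],
  [-0.022,0.002,0],
  [-0.033,0.003,0],
  [-0.044,0.002,0],
  [-0.054,0.002,0],
  [-0.065,0.001,0],
  [-0.076,-0.001,0],
  [-0.086,-0.003,0],
], claw=[25,25,25,25,25,25,25,25], yaw=[0,0,0,0,0,0,0,0])

```text
time: 12.27
tool_pos: [0.5557, 0.0952, 0.4431]
tcp_rot: [0.68, 3.067, -0.0]
wrist_force: [0.6, -0.5, -1.5]
width: 0.364
grip_force: 45.5
```

Emit:
drive_tool([
  [-0.011,-0.003,0],
  [-0.021,-0.006,0],
  [-0.031,-0.009,0],
  [-0.041,-0.013,0],
  [-0.051,-0.018,0],
  [-0.061,-0.022,0],
  [-0.07,-0.028,0],
  [-0.079,-0.033,0],
], claw=[25,25,25,25,25,25,25,25], yaw=[0,0,0,0,0,0,0,0])

```text
time: 12.93
tool_pos: [0.5163, 0.0785, 0.4431]
tcp_rot: [0.68, 3.067, -0.0]
wrist_force: [-0.2, -0.2, -2.5]
width: 0.36
grip_force: 45.5
```

```bash
python3 step.py .5168 .0787 3; python3 - <<'E'
import pickle
E
```

```text
w 0.6113296611185258 res [-0.007  0.001  0.009  0.008  0.004 -0.015]
t 12.9833 cmd-err [-0.0005 -0.0002] z 0.44307749414931985 miss mm [-1.3 -0.5] w 0.5397097531731383
[[-0.012, -0.009, 0], [-0.02, -0.016, 0], [-0.028, -0.023, 0], [-0.036, -0.03, 0], [-0.043, -0.037, 0], [-0.05, -0.045, 0], [-0.057, -0.053, 0], [-0.063, -0.062, 0]]
[[-0.006, -0.009, 0], [-0.011, -0.017, 0], [-0.016, -0.027, 0], [-0.02, -0.036, 0], [-0.024, -0.045, 0], [-0.028, -0.055, 0], [-0.031, -0.065, 0], [-0.034, -0.075, 0]]
[[-0.002, -0.01, 0], [-0.004, -0.02, 0], [-0.006, -0.03, 0], [-0.007, -0.04, 0], [-0.007, -0.05, 0], [-0.008, -0.06, 0], [-0.007, -0.07, 0], [-0.007, -0.081, 0]]
cmd end [ 0.4648 -0.0303]
```

Emit:
drive_tool([
  [-0.012,-0.009,0],
  [-0.02,-0.016,0],
  [-0.028,-0.022,0],
  [-0.036,-0.029,0],
  [-0.043,-0.036,0],
  [-0.049,-0.044,0],
  [-0.056,-0.052,0],
  [-0.062,-0.06,0],
], claw=[25,25,25,25,25,25,25,25], yaw=[0,0,0,0,0,0,0,0])

```text
time: 13.65
tool_pos: [0.4855, 0.0484, 0.4431]
tcp_rot: [0.68, 3.067, -0.0]
wrist_force: [-1.2, 0.4, -2.1]
width: 0.361
grip_force: 45.5
```

Emit:
drive_tool([
  [-0.006,-0.009,0],
  [-0.011,-0.017,0],
  [-0.016,-0.026,0],
  [-0.02,-0.035,0],
  [-0.024,-0.044,0],
  [-0.028,-0.054,0],
  [-0.031,-0.064,0],
  [-0.034,-0.074,0],
], claw=[25,25,25,25,25,25,25,25], yaw=[0,0,0,0,0,0,0,0])

```text
time: 14.32
tool_pos: [0.4687, 0.0113, 0.443]
tcp_rot: [0.68, 3.067, -0.0]
wrist_force: [-0.3, 0.1, -2.6]
width: 0.364
grip_force: 45.5
```

```bash
sed -i 's/if x\[0\]>4.5/if x[0]>7.2/' h.py; python3 step.py .4688 .0117 3; python3 - <<'E'
from workcell import bot
from h import *
E
```

```text
w 0.5751723849344746 res [-0.     0.01   0.013  0.011 -0.001 -0.019]
t 14.3667 cmd-err [-0.0001 -0.0004] z 0.4430218943114893 miss mm [-0.2 -1.3] w 0.5190920357376942
[[-0.004, -0.014, 0], [-0.006, -0.024, 0], [-0.007, -0.034, 0], [-0.008, -0.044, 0], [-0.008, -0.054, 0], [-0.009, -0.064, 0], [-0.008, -0.074, 0], [-0.007, -0.084, 0]]
[[0.001, -0.01, 0], [0.002, -0.02, 0], [0.004, -0.03, 0], [0.007, -0.039, 0], [0.01, -0.049, 0], [0.013, -0.058, 0], [0.016, -0.068, 0], [0.02, -0.077, 0]]
[[0.005, -0.008, 0], [0.01, -0.017, 0], [0.015, -0.026, 0], [0.02, -0.034, 0], [0.026, -0.042, 0], [0.032, -0.049, 0], [0.038, -0.057, 0], [0.045, -0.064, 0]]
cmd end [ 0.4978 -0.1008]
```

Emit:
drive_tool([
  [-0.004,-0.012,0],
  [-0.006,-0.022,0],
  [-0.007,-0.032,0],
  [-0.008,-0.041,0],
  [-0.008,-0.051,0],
  [-0.009,-0.06,0],
  [-0.008,-0.07,0],
  [-0.007,-0.08,0],
], claw=[25,25,25,25,25,25,25,25], yaw=[0,0,0,0,0,0,0,0])

```text
time: 15.03
tool_pos: [0.4653, -0.0287, 0.443]
tcp_rot: [0.68, 3.067, -0.0]
wrist_force: [-0.3, -0.1, -1.5]
width: 0.362
grip_force: 45.5
```

Emit:
drive_tool([
  [0.001,-0.01,0],
  [0.002,-0.02,0],
  [0.004,-0.03,0],
  [0.007,-0.039,0],
  [0.01,-0.049,0],
  [0.013,-0.058,0],
  [0.016,-0.068,0],
  [0.02,-0.077,0],
], claw=[25,25,25,25,25,25,25,25], yaw=[0,0,0,0,0,0,0,0])

```text
time: 15.7
tool_pos: [0.4755, -0.0672, 0.443]
tcp_rot: [-0.68, -3.067, 0.0]
wrist_force: [-0.6, -1.2, -2.2]
width: 0.36
grip_force: 45.5
```

```bash
sed -i 's/L=rec(bot,("side",))/L=rec(bot,("scene",))/' step.py; python3 step.py .4753 -.0668 3; tail -c 300 log.json
```

```text
w 0.5646737206904809 res [ 0.011  0.015  0.016  0.009 -0.006 -0.016]
t 15.75 cmd-err [ 0.0002 -0.0004] z 0.44302221229281324 miss mm [ 0.7 -0.3] w 0.500120609585192
[[0.006, -0.014, 0], [0.011, -0.023, 0], [0.016, -0.031, 0], [0.021, -0.039, 0], [0.027, -0.047, 0], [0.033, -0.055, 0], [0.039, -0.062, 0], [0.046, -0.069, 0]]
[[0.007, -0.007, 0], [0.014, -0.013, 0], [0.021, -0.019, 0], [0.029, -0.025, 0], [0.037, -0.03, 0], [0.045, -0.035, 0], [0.053, -0.04, 0], [0.062, -0.045, 0]]
[[0.008, -0.004, 0], [0.017, -0.007, 0], [0.026, -0.011, 0], [0.035, -0.014, 0], [0.044, -0.016, 0], [0.053, -0.019, 0], [0.062, -0.021, 0], [0.071, -0.022, 0]]
cmd end [ 0.5648 -0.1348]
[[4.033, -0.051], [4.083, -0.012], [4.8, 0.447], [4.85, 0.478], [5.567, 0.933], [5.617, 0.968], [6.05, 1.238], [6.1, 1.277], [7.3167, 2.037], [7.3667, 2.06], [8.6333, 2.837], [9.4, -2.984], [10.1667, -2.537], [10.8833, -2.13], [12.9333, -1.009], [14.3167, -0.293], [15.7, 0.405]]
```

Emit:
drive_tool([
  [0.006,-0.013,0],
  [0.011,-0.022,0],
  [0.016,-0.03,0],
  [0.021,-0.038,0],
  [0.027,-0.046,0],
  [0.032,-0.054,0],
  [0.038,-0.061,0],
  [0.045,-0.068,0],
], claw=[25,25,25,25,25,25,25,25], yaw=[0,0,0,0,0,0,0,0])

```text
time: 16.42
tool_pos: [0.4981, -0.101, 0.443]
tcp_rot: [-0.68, -3.067, -0.0]
wrist_force: [-0.3, -0.1, -2.0]
width: 0.362
grip_force: 45.5
```

Emit:
drive_tool([
  [0.007,-0.007,0],
  [0.014,-0.013,0],
  [0.021,-0.019,0],
  [0.029,-0.025,0],
  [0.037,-0.03,0],
  [0.045,-0.035,0],
  [0.053,-0.04,0],
  [0.061,-0.045,0],
], claw=[25,25,25,25,25,25,25,25], yaw=[0,0,0,0,0,0,0,0])

```text
time: 17.08
tool_pos: [0.5287, -0.1234, 0.443]
tcp_rot: [-0.68, -3.067, -0.0]
wrist_force: [-0.0, 0.1, -2.3]
width: 0.36
grip_force: 45.5
```

```bash
python3 step.py .5283 -.1233 3; tail -c 40 log.json;  python3 - <<'E'
from workcell import bot
import cv2
c=bot.read_camera('side');a=c['color'][100:280,170:410,::-1];cv2.imwrite('pics/ear2.png',cv2.resize(a,None,fx=3,fy=3))
E
```

```text
w 0.5549819559717455 res [ 0.016  0.018  0.015  0.001 -0.007 -0.014]
t 17.1333 cmd-err [ 0.0004 -0.0001] z 0.44300797856095786 miss mm [ 0.8 -0.4] w 0.4823636382653387
[[0.013, -0.006, 0], [0.022, -0.009, 0], [0.03, -0.013, 0], [0.039, -0.016, 0], [0.048, -0.018, 0], [0.058, -0.02, 0], [0.067, -0.022, 0], [0.076, -0.023, 0]]
[[0.009, -0.001, 0], [0.018, -0.002, 0], [0.028, -0.002, 0], [0.037, -0.002, 0], [0.046, -0.002, 0], [0.055, -0.001, 0], [0.064, 0.0, 0], [0.073, 0.002, 0]]
[[0.009, 0.001, 0], [0.018, 0.004, 0], [0.027, 0.006, 0], [0.036, 0.009, 0], [0.044, 0.012, 0], [0.053, 0.016, 0], [0.061, 0.02, 0], [0.069, 0.024, 0]]
cmd end [ 0.6373 -0.1218]
0.293], [15.7, 0.405], [17.0833, 1.081]]
```

View pics/ear2.png

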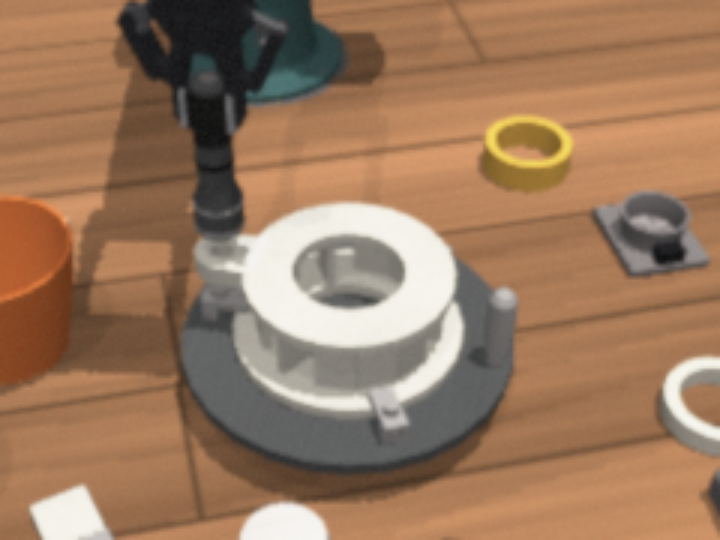

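The torch (tip at about (218,230) in the crop) sits right above the ear (225,262). I'll keep following for a bit longer as a margin.

Emit:
drive_tool([
  [0.016,-0.007,0],
  [0.026,-0.011,0],
  [0.035,-0.014,0],
  [0.044,-0.017,0],
  [0.053,-0.019,0],
  [0.063,-0.021,0],
  [0.072,-0.023,0],
  [0.081,-0.024,0],
], claw=[25,25,25,25,25,25,25,25], yaw=[0,0,0,0,0,0,0,0])

```text
time: 17.85
tool_pos: [0.5693, -0.1353, 0.443]
tcp_rot: [-0.68, -3.067, 0.0]
wrist_force: [-0.5, -0.3, -2.7]
width: 0.361
grip_force: 45.5
```

Emit:
drive_tool([
  [0.009,-0.001,0],
  [0.018,-0.001,0],
  [0.027,-0.001,0],
  [0.036,-0.001,0],
  [0.045,-0.001,0],
  [0.054,0,0],
  [0.063,0.002,0],
  [0.072,0.004,0],
], claw=[25,25,25,25,25,25,25,25], yaw=[0,0,0,0,0,0,0,0])

```text
time: 18.52
tool_pos: [0.6052, -0.1331, 0.443]
tcp_rot: [-0.68, -3.067, 0.0]
wrist_force: [-0.6, 0.1, -2.8]
width: 0.359
grip_force: 45.5
```

```bash
python3 step.py .6048 -.1333 2; tail -c 40 log.json
```

```text
w 0.5457845797251456 res [ 0.018  0.017  0.005 -0.001 -0.007 -0.01 ]
t 18.5667 cmd-err [0.0004 0.0002] z 0.4430185359417549 miss mm [0.4 0.6] w 0.4649379437695984
[[0.014, 0.003, 0], [0.023, 0.005, 0], [0.032, 0.008, 0], [0.04, 0.011, 0], [0.048, 0.015, 0], [0.057, 0.019, 0], [0.065, 0.023, 0], [0.072, 0.027, 0]]
[[0.008, 0.005, 0], [0.015, 0.01, 0], [0.023, 0.015, 0], [0.03, 0.021, 0], [0.036, 0.026, 0], [0.043, 0.032, 0], [0.049, 0.039, 0], [0.055, 0.045, 0]]
cmd end [ 0.6683 -0.0973]
05], [17.0833, 1.081], [18.5167, 1.761]]
```

Emit:
drive_tool([
  [0.014,0.003,0],
  [0.023,0.005,0],
  [0.032,0.008,0],
  [0.04,0.011,0],
  [0.048,0.015,0],
  [0.057,0.019,0],
  [0.065,0.023,0],
  [0.072,0.027,0],
], claw=[25,25,25,25,25,25,25,25], yaw=[0,0,0,0,0,0,0,0])

```text
time: 19.23
tool_pos: [0.6413, -0.1194, 0.443]
tcp_rot: [0.68, 3.067, 0.0]
wrist_force: [0.7, -0.6, -2.2]
width: 0.362
grip_force: 45.5
```

Emit:
drive_tool([
  [0.008,0.005,0],
  [0.015,0.01,0],
  [0.023,0.015,0],
  [0.03,0.021,0],
  [0.036,0.026,0],
  [0.043,0.032,0],
  [0.049,0.039,0],
  [0.055,0.045,0],
], claw=[25,25,25,25,25,25,25,25], yaw=[0,0,0,0,0,0,0,0])

```text
time: 19.9
tool_pos: [0.6686, -0.0968, 0.443]
tcp_rot: [-0.68, -3.067, -0.0]
wrist_force: [-0.7, 0.5, -1.1]
width: 0.361
grip_force: 45.5
```

Emit:
drive_tool([
  [-0.01,0.02,0.02],
  [-0.035,0.073,0.03],
  [-0.07,0.146,0.03],
  [-0.105,0.219,0.03],
  [-0.14,0.292,0.03],
  [-0.175,0.366,0.03],
  [-0.21,0.439,0.03],
  [-0.245,0.512,0.03],
], claw=[25,25,25,25,25,25,25,25], yaw=[0,0,0,0,0,0,0,0])

```text
time: 20.57
tool_pos: [0.544, 0.1607, 0.4593]
tcp_rot: [0.68, 3.066, 0.001]
wrist_force: [0.9, 0.7, -1.5]
width: 0.364
grip_force: 45.5
```

Emit:
drive_tool([
  [-0.035,0.073,0],
  [-0.07,0.146,0],
  [-0.105,0.22,0],
  [-0.135,0.283,0],
  [-0.157,0.328,0],
  [-0.174,0.364,0],
  [-0.178,0.374,0],
  [-0.178,0.374,0],
], claw=[25,25,25,25,25,25,25,25], yaw=[0,0,0,0,0,0,0,0])

```text
time: 21.23
tool_pos: [0.4555, 0.3473, 0.4589]
tcp_rot: [0.675, 3.068, 0.001]
wrist_force: [-0.0, -0.8, -1.5]
width: 0.361
grip_force: 45.5
```

```bash
python3 - <<'E'
from workcell import bot
from h import *
import cv2
c=bot.read_camera('side');s=bot.read_state();print(s["time"],s["tool_pos"],s["tcp_rot"])
P=cloud(c)
# stand cup rim
m=(P[...,2]>.034)&(P[...,2]<.046)&(np.hypot(P[...,0]-.457,P[...,1]-.345)<.045)
Q=P[m];print(len(Q),Q.min(0),Q.max(0),cv2.minEnclosingCircle(Q[:,:2].astype(np.float32)))
a=c['color'][60:240,270:510,::-1];cv2.imwrite('pics/ret.png',cv2.resize(a,None,fx=3,fy=3))
E
```

```text
21.2833 [0.4561628  0.34625333 0.45873072] [ 6.76969954e-01  3.06700570e+00 -1.44075240e-05]
100 [0.4182598  0.30899029 0.03404295] [0.49371334 0.38041759 0.03989746] ((0.455665647983551, 0.34311747550964355), 0.038661468774080276)
```

View pics/ret.png

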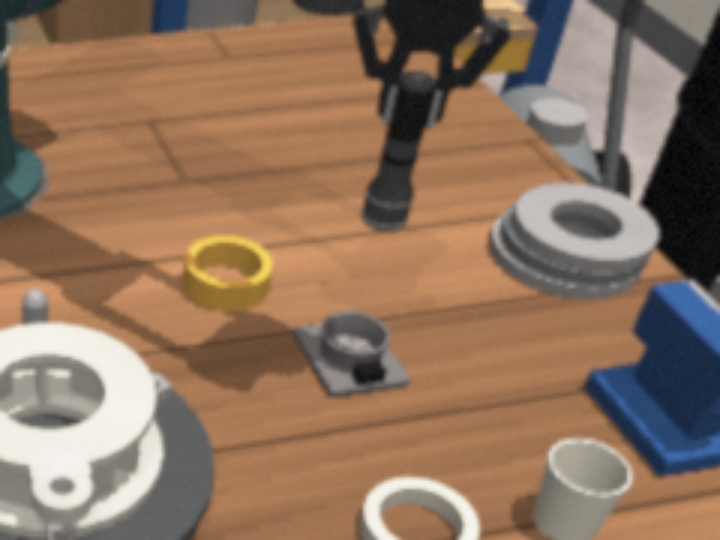

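Emit:
drive_tool([
  [0,0,-0.05],
  [0,0,-0.11],
  [0,0,-0.17],
  [0,0,-0.22],
  [0,0,-0.26],
  [0,0,-0.29],
  [0,0,-0.31],
  [0,0,-0.322],
], claw=[25,25,25,25,25,25,25,25], yaw=[0,0,0,0,0,0,0,0])

```text
time: 21.95
tool_pos: [0.457, 0.3445, 0.2957]
tcp_rot: [-0.682, -3.065, 0.003]
wrist_force: [-1.3, 0.3, -2.1]
width: 0.365
grip_force: 45.4
```

Emit:
drive_tool([
  [0,0,-0.004],
  [0,0,-0.008],
  [0,0,-0.008],
  [0,0,-0.008],
], claw=[25,25,25,25], yaw=[0,0,0,0])

```text
time: 22.28
tool_pos: [0.4573, 0.3461, 0.2943]
tcp_rot: [0.68, 3.066, 0.002]
wrist_force: [0.3, 0.4, -2.0]
width: 0.361
grip_force: 45.4
```

Emit:
drive_tool([
  [0,0,-0.002],
  [0,0,-0.004],
  [0,0,-0.005],
  [0,0,-0.005],
], claw=[25,25,25,25], yaw=[0,0,0,0])

```text
time: 22.62
tool_pos: [0.4569, 0.346, 0.291]
tcp_rot: [0.68, 3.067, 0.001]
wrist_force: [0.4, -0.1, -0.1]
width: 0.358
grip_force: 45.7
```

Emit:
drive_tool([
  [0,0,0],
  [0,0,0],
  [0,0,0],
  [0,0,0],
  [0,0,0],
  [0,0,0],
  [0,0,0],
  [0,0,0],
], claw=[40,50,60,70,85,85,85,85], yaw=[0,0,0,0,0,0,0,0])

```text
time: 23.28
tool_pos: [0.4568, 0.3458, 0.2905]
tcp_rot: [-0.68, -3.067, -0.0]
wrist_force: [-0.6, -0.1, -0.2]
width: 0.991
grip_force: 0.0
```

Emit:
drive_tool([
  [0,0,0.02],
  [0,0,0.06],
  [0,0,0.12],
  [0,0,0.18],
  [0,0,0.24],
  [0,0,0.26],
  [0,0,0.26],
  [0,0,0.26],
], claw=[85,85,85,85,85,85,85,85], yaw=[0,0,0,0,0,0,0,0])

```text
time: 23.95
tool_pos: [0.4568, 0.3458, 0.421]
tcp_rot: [0.68, 3.066, 0.002]
wrist_force: [0.4, -0.3, -0.8]
width: 0.991
grip_force: 0.0
```

```bash
python3 - <<'E'
from workcell import bot
from h import *
import cv2
for n in("side","scene"):
    c=bot.read_camera(n);s=bot.read_state()
    P=cloud(c);m=(P[...,2]>.07)&(P[...,2]<.2)&(np.hypot(P[...,0]-.457,P[...,1]-.345)<.04);Q=P[m]
    for lo in(.09,.12,.155):
        q=Q[(Q[:,2]>lo)&(Q[:,2]<lo+.02)];print(lo,len(q),q.mean(0),q[:,2].max())
    print(handle(c))
print(s["time"],s["tool_pos"],s["wrist_force"],s["width"])
cv2.imwrite('pics/end.png',c["color"][:,:,::-1])
E
```

```text
0.09 53 [0.46726356 0.33805982 0.1004602 ] 0.10998442559678734
0.12 62 [0.46787206 0.33900824 0.13002322] 0.13949608593167395
0.155 64 [0.45936511 0.34349277 0.15963878] 0.16429231020459834
[(np.float64(-2.116), np.float64(0.136), np.int32(42), array([166., 160., 155.])), (np.float64(1.011), np.float64(0.13), np.int32(79), array([217., 213., 203.]))]
0.09 101 [0.4692794  0.34123718 0.10018679] 0.10999586322237465
0.12 110 [0.46985274 0.34119252 0.1301783 ] 0.1397512610227517
0.155 102 [0.46083347 0.3440805  0.15929131] 0.16273030352637763
[(np.float64(-2.092), np.float64(0.136), np.int32(52), array([135., 131., 125.])), (np.float64(1.016), np.float64(0.13), np.int32(133), array([171., 171., 158.]))]
24.05 [0.45622491 0.34542513 0.41839081] [ 0.08173138 -0.58989503 -0.7313679 ] 0.9965303482046911
```

View pics/end.png

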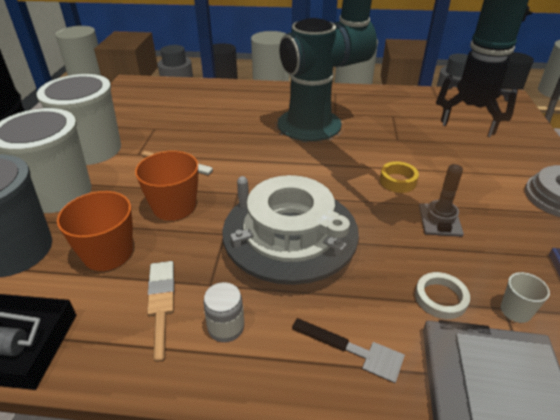

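The torch stands upright in its cup at (447,200), the gripper is clear above it, both buckets are upright, and the table is still turning.

```bash
python3 -c "
from workcell import bot
print(bot.finish_job())"
```

```text
the job is handed in; nothing more can be done
None
```

I handed the job in (no verdict came back): the table was turning at about 10 s a turn, the torch followed the ear for about 10 s and is back upright in its stand, released, and the bucket is upright.

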